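# Bench check of a trolley's parking-brake lever

## Robot

A 6-joint arm with a two-finger parallel gripper is mounted at the origin on a cart in front of the work surface, level with it; the furniture and walls round the work are solid. World frame = base frame: x ahead of the robot, y to its left, z up, the work surface at z = 0. Lengths are in mm, angles in rad, forces in N, time in s.
With the tool pointing down it reaches from about 350 to 775 mm from the base axis. Payload 7.3 kg.
Tool frame: the origin (TCP) lies on the front face of the gripper's body, between the roots of the fingers; the fingertips stand 66 mm ahead of it and the grasp point (between the pads) lies 47 mm ahead of it (bot.tip_extent is the distance from the TCP to the fingertips, in mm); z points along the fingers, y is the line along which they close (so a half turn about z gives the same grasp; the last joint's range is limited). The gripper opens to 92 mm and grips with 3 to 60 N. Pads are 19 mm wide; open, the fingers measure 130 mm over their backs; the gripper's body (75 mm by 190 mm) begins 47 mm behind the grasp point.
Start: joints at [-1.47, 0.342, 1.524, -0, 1.275, -0.146], TCP at [128.28, -509.1, 292.241] pointing down, gripper open.
Joint ranges: [-2.53, 2.53], [-0.77, 2.02], [0.04, 2.7], [-1, 4.14], [0.28, 2.66], [-3.11, 3.11]. Speed limits (rad/s): [2.57, 2.57, 3.14, 3.14, 3.14, 3.14].

## Interface

Orientations are given as [roll, pitch, yaw] about the fixed x, y, z axes, in that order (R = Rz(yaw) Ry(pitch) Rx(roll)).
In Python, from plant import readout, viewer, order, bot gives the robot as it stands.
- The arm moves only by the shell command python3 -m creep 'ROWS'. ROWS is text: rows parted by semicolons, each of 7 numbers parted by spaces: the shift along the world's x, y, z in m, then the turn, a rotation vector about the world's x, y, z in rad, then the opening in per cent of the stroke, from 0 (shut) to 100 (fully open). A call has 1 to 8 rows; each row shifts and turns the commanded pose from where the row before left it; what a row does not reach is not made up. A row lasts 1/12 s, in which the tool goes at most 41.7 mm and 7.16 degrees, less where a joint would pass 70% of its speed; a pose out of reach is approached as far as the arm can. A call is refused whole if a number of a shift passes 0.0417 or a number of a turn 0.125, either way. A call with a gripper value outside its range is refused whole. The fingers move at their own pace and stop on an object; the grip force is fixed at half the most. Time passes only in rows, so rows that do not move let the fingers close. It gives the time, the measured TCP pose, the force, the opening and the grip force at its end, in the units of the state.
- readout.get_obs(): the state, without advancing time (a new reading comes with each control period).
- viewer.capture(name): name is "scene" or "top" or "wrist"; returns the picture (384x512x3 uint8, red, green, blue); there is no depth.
- viewer.camera_info(name): a dict with "fx", "fy", "cx", "cy" (pixels), "origin" and "rotation" of the camera in the world. Camera axes: x right, y up, looking along -z (the intrinsics and any distortion apply to the point x, -y, -z); pixel columns grow to the right and rows downward; lengths in mm; the calibration is good to about 2 mm. The wrist camera is an equidistant fisheye: a pixel r from the principal point sees the ray r / f radians off the axis. A picture is of the moment at which its call begins: read the wrist's pose just before it. camera_info takes no time and is no camera call; for the wrist camera it gives the pose at the moment of the call.
- order.close_job(): hands the job in; it is judged then, once.
The state is a dict: "time": time; "joint_positions": joint angles; "dq": joint speeds; "tau": joint torques, N m; "tool_pos": TCP position; "tcp_rot": TCP orientation; "contact_force": force on the tool from outside, world axes, zero at the start; "moment": the same for the moment, N m; "grip_width": finger opening in mm; "finger_force": force on a finger pad.
Only numpy, scipy, OpenCV 4.12 (cv2) and the standard library are available. Lean on these libraries where they do the work, as an engineer would, in place of code of your own. Each camera call takes 0.05 s, during which the arm holds its last target. There are 200 camera calls.

## Task

The brake handle of the core-drill trolley is mounted on a bench stand for its routine check: with the backs of your shut fingers press the hand lever towards the rubber grip until it comes up firm against its stop screw, still short of the grip, and keep it there for a full second. Take the hand away from the lever and pause a second to see that the parking catch holds it in, then push the release button down with a fingertip so that the lever springs fully out again, and leave everything clear. Do not pinch the lever, do not force it, do not touch the grip, and leave the things standing around where they are.

Things in the scene. Friction and masses are not known exactly. Their poses are not given: they have to be found in the camera images.
- brake_stand: fixed bench stand: grey base plate 150 x 235 mm (x, y), top at 15 mm, two dark uprights (52 x 18 mm, tops at 141 mm, at its y = 108 and 188 mm) carrying a level 28 mm steel tube along its y, axis 115 mm above the table. Origin: on the table, under the tube at the black collar. x points away from the robot, y to the robot's left, yaw within 0.3 rad. Grip and lever overhang the plate at the -y end.
- lever_angle (a joint): lever angle about its vertical pivot, rad: 0 fully out (rest), grows as it is pressed towards the grip (the stand's +x). Return spring: about 1.7 N at the press point to start, 4 N near the end. Its heel meets the stop screw between 0.30 and 0.43 rad, differently each time; there it is rigid. Let go anywhere past about 0.27, it falls back to about 0.22 rad and the parking catch holds it.
- press_point (a point): mid-line of the dark steel lever blade, 100 mm from the pivot, 115 mm above the table, moves with the lever. Blade 8 mm thick and 18 mm high, straight, 30 to 136 mm from the pivot, an 18 mm ball at its end. At rest it stands out 0.40 rad from the tube's direction, ball end on the robot's side. Press its outer face (the stand's -x side). Free space around and below it down to the table.
- brake_lever: the lever: hub, blade, a 12 x 12 mm heel 50 mm long on the pivot's other side that meets stop screw and catch, and a narrow rib 5 mm proud along the blade's inner side (touched only by a finger that pinches the blade or reaches between lever and grip). Origin on the pivot, in the stand's frame at x = -50, y = 0, z = 115 mm; axes those of the stand at rest, turning with the lever.
- stop_screw: steel stop screw, 7 mm across, level along the stand's x through an upright lug on the robot's side of the heel; origin at its tip. Set differently each time; it does not move during the work.
- grip_middle (a point): middle of the black rubber grip on the tube's -y end, on the tube's axis: 34 mm across (flange 42 mm at its inner end), from y = -31 to -154 mm in the stand's frame. With the lever at its stop 20 mm or more is left between lever and grip.
- button_height (a joint): height of the sprung release button, m: 0 while the lever is out (the heel holds the catch and button down); pops up to about 0.0065 once the lever is pressed past the catch: up means the catch holds. Pushing it down to 0 or lower (end stop at -0.003) against 4 to 8 N frees the lever.
- button_top (a point): centre of the top of the release button's round 24 mm grey cap, moving with it; in the stand's frame at x = -56, y = 68 mm; 137 mm above the table when down, 143.5 mm when up. It is the highest thing near it but the uprights' tops are nearly level with it.
- catch_button: the button's cap and stem; origin at the centre of the cap's top.
- small_core: bystander: small speckled asphalt core, cylinder 50 mm across and 53 mm high, origin at its base, on the robot's side of the stand.
- gauge_block: bystander: grey block 34 x 50 x 34 mm, origin at its base, on the robot's side of the stand.
- grain_jar: bystander: clear lidded jar 51 mm across and 72 mm high, origin at its base, behind the grip.
- carton: bystander: small carton lying flat, 50 x 85 x 22 mm, origin at its base, behind the stand.

How it is judged (in metres and radians):
On the way, in this order (a step that is already met when the one before it is completed fails the run):
1. the lever is pressed against its stop screw by the fingers for a second, with the grip untouched (contact force between brake_lever and stop_screw above 1.5 N and contact force between the fingers and brake_lever above 2 N and value of joint lever_angle above 0.28 rad), for 0.8 s.
2. nothing touches the lever and the catch holds it in, button up (contact force between each of the arm, the fingers and brake_lever below 0.1 N and value of joint lever_angle above 0.15 rad and value of joint button_height above 0.004 m), for 0.5 s.
3. the release button is pushed down with the fingers and the lever springs out (contact force between the fingers and catch_button above 1 N and value of joint button_height below 0.0015 m and value of joint lever_angle below 0.04 rad), for 0.05 s.
At the end, for the whole second after the job is handed in: the lever is back fully out (within 0.03 rad) and at rest, the catch button is down (within 1.5 mm), and no bystander has moved more than 20 mm or is moving (value of joint lever_angle below 0.03 rad and velocity of joint lever_angle below 0.05 rad/s and value of joint button_height below 0.0015 m and distance of each of small_core, gauge_block, grain_jar, carton from where it was at the start of the episode below 0.02 m and linear speed of each of small_core, gauge_block, grain_jar, carton below 0.02 m/s); the robot touches nothing.
It fails at once if the lever is pinched or pulled: a finger presses on the rib on its inner side (contact force between the fingers and lever_rib above 1 N).
It fails at once if the lever is forced: more than 45 N on it (contact force between any of the fingers, the arm and brake_lever above 45 N).
It fails at once if the rubber grip is touched (contact force between any of the fingers, the arm and rubber_grip above 1 N).
It fails at once if a bystander is pushed away or lifted (distance of any of small_core, gauge_block, grain_jar, carton from where it was at the start of the episode above 0.02 m).
It also fails if it takes over 48 s, if anything falls off the work surface, if the arm or the gripper's body presses on something with over 40 N, if the wrist force passes 120 N, or if a joint passes its speed limit or range.

## Working session

There is one attempt and no reset: what is moved stays moved. The work goes in short steps, Python scripts to look and compute and a shell command to move; the robot and the scene stay as the last step left them, time stands still between calls to the robot, and variables do not carry over. Pictures are saved under pics/ and viewed, at most 10 in all, crops included, and the job is handed in when it is done.

```bash
mkdir -p pics; ls; python3 - <<'E'
from plant import readout, viewer, order, bot
import cv2,numpy as np
o=readout.get_obs(); print(o)
for n in("scene","top"):
    print(n,viewer.camera_info(n))
    cv2.imwrite(f"pics/{n}0.png",viewer.capture(n)[:,:,::-1])
a=np.hstack([cv2.imread("pics/scene0.png"),cv2.imread("pics/top0.png")])
E
```

```text
pics
{'time': 0.0, 'joint_positions': array([-1.47002200e+00,  3.42681778e-01,  1.52500794e+00, -1.22714837e-05,
        1.27536076e+00, -1.46018026e-01]), 'dq': array([-1.42377914e-03,  4.67906165e-05,  4.21947271e-04,  3.06250048e-04,
       -1.59772620e-03,  7.66040327e-04]), 'tau': array([-7.35075378e-05, -4.31246281e+01, -2.44226897e+01,  7.17032701e-02,
        5.58798818e-02, -1.08195322e-04]), 'tool_pos': array([ 128.23400386, -508.79149038,  291.56929494]), 'tcp_rot': array([-3.14014863e+00, -2.00503346e-04,  2.46795793e-01]), 'contact_force': array([-0.26941845, -0.19860433, -0.32662237]), 'moment': array([-0.02406964, -0.06448572, -0.05113018]), 'finger_force': 0.0, 'grip_width': 91.74573620910901}
scene {'fx': 403.9432353903931, 'fy': 403.9432353903931, 'cx': 265.84233943026874, 'cy': 187.06578032115485, 'origin': array([102.26645128, 356.86012968, 821.56517195]), 'rotation': array([ 0.692793  , -0.0192604 , -2.06114714])}
top {'fx': 456.4676953241947, 'fy': 456.4676953241947, 'cx': 253.17596966793164, 'cy': 188.97771880362512, 'origin': array([ 449.08580547,   89.80156458, 1091.91357856]), 'rotation': array([ 0.1780602 , -0.00992711, -1.56920549])}
```

View pics/top0.png

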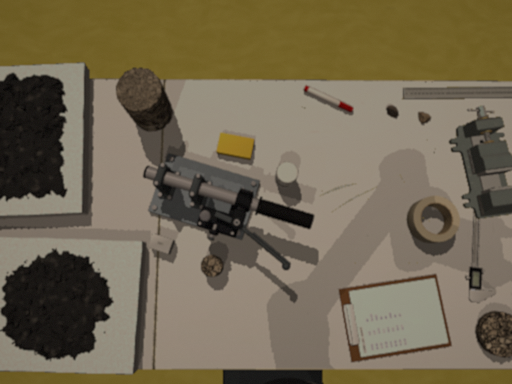

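View pics/scene0.png

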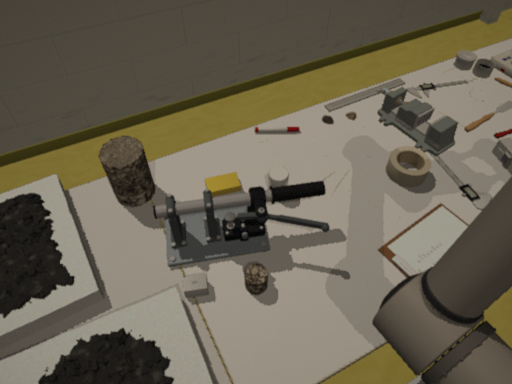

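The top view shows the tube from about (150,172) to the grip end at (312,219), the lever ball near (286,266), and the button near (207,215). The small core is at (212,266), the block at (162,242), the jar at (287,173) and the carton at (236,146).

```bash
cat > h.py <<'E'
import numpy as np,cv2
from scipy.spatial.transform import Rotation as R
from plant import readout, viewer
def ray(ci,u,v,fish=False):
    M=R.from_euler('xyz',ci['rotation']).as_matrix()
    x=(u-ci['cx'])/ci['fx'];y=(v-ci['cy'])/ci['fy']
    if fish:
        r=np.hypot(x,y); s=np.sin(r)/max(r,1e-9); d=np.array([x*s,-y*s,-np.cos(r)])
    else: d=np.array([x,-y,-1.])
    return np.array(ci['origin']),M@d
def onz(ci,u,v,z,fish=False):
    o,d=ray(ci,u,v,fish); return o+d*(z-o[2])/d[2]
def tri(rays):
    A=sum(np.eye(3)-np.outer(d,d)/(d@d) for o,d in rays); b=sum((np.eye(3)-np.outer(d,d)/(d@d))@o for o,d in rays)
    return np.linalg.solve(A,b)
E
python3 - <<'E'
from h import *
ci=viewer.camera_info("top"); cs=viewer.camera_info("scene")
for n,u,v,z in [("tubeend",148,172,115),("gripend",312,219,115),("ball",286,266,115),("button",207,215,137),("core",212,266,53),("block",162,242,34),("jar",287,173,72)]:
    print(n,onz(ci,u,v,z).round(0))
t=cv2.imread("pics/top0.png")[140:290,130:330]; s=cv2.imread("pics/scene0.png")[160:300,150:350]
cv2.imwrite("pics/c1.png",cv2.resize(t,None,fx=4,fy=4,interpolation=2))
cv2.imwrite("pics/c2.png",cv2.resize(s,None,fx=4,fy=4,interpolation=2))
E
```

```text
tubeend [662. 310. 115.]
gripend [560. -46. 115.]
ball [460.  11. 115.]
button [565. 178. 137.]
core [460. 172.  53.]
block [515. 289.  34.]
jar [670.   3.  72.]
```

View pics/c1.png

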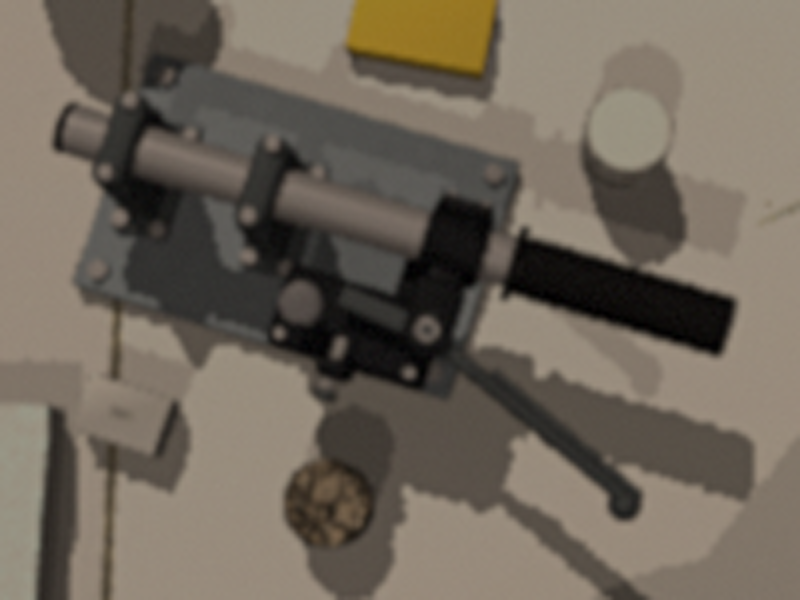

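View pics/c2.png

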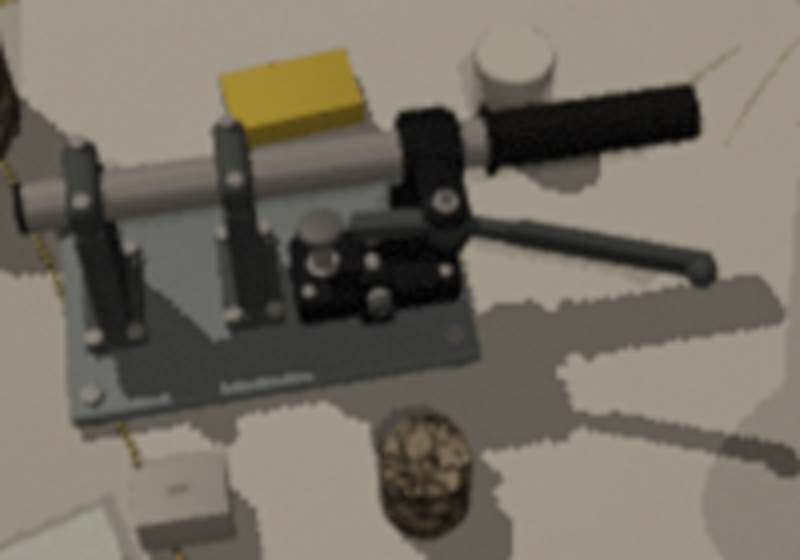

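The enlarged top view puts the ball at (286,265), the button cap at (205.2,215.2), the pivot screw at (236.7,222) and the grip end at (312,222). In the scene view the ball is at (325.7,227), the button at (230.2,216.2) and the pivot at (261.2,210).

```bash
python3 - <<'E'
from h import *
ci=viewer.camera_info("top"); cs=viewer.camera_info("scene")
P={}
for n,a,b in [("ball",(286,265),(325.7,227)),("button",(205.2,215.2),(230.2,216.2)),("pivot",(236.7,222),(261.2,210))]:
    P[n]=tri([ray(ci,*a),ray(cs,*b)]); print(n,P[n].round(1))
T=[onz(ci,147,172,115),onz(ci,312,222,115)]
d=T[0]-T[1]; print("yaw tube",np.arctan2(-d[0],d[1]), T)
b=onz(ci,205.2,215.2,137);bl=onz(ci,286,265,115); print(b,bl)
# stand fit: button(-56,68), ball: lever end 136+~9 from pivot (-50,0) at .40 rad
L=[np.array([-56,68]),np.array([-50-145*np.sin(.4),-145*np.cos(.4)]),np.array([0,-154])]
W=[b[:2],bl[:2],T[1][:2]]
A=np.array(L);B=np.array(W);ac=A-A.mean(0);bc=B-B.mean(0)
th=np.arctan2((ac[:,0]*bc[:,1]-ac[:,1]*bc[:,0]).sum(),(ac*bc).sum())
M=np.array([[np.cos(th),-np.sin(th)],[np.sin(th),np.cos(th)]]);t=B.mean(0)-M@A.mean(0)
print("yaw",th,"origin",t,"res",(A@M.T+t-B).round(1))
for n,p in dict(button=(-56,68),pivot=(-50,0),press=(-50-100*np.sin(.4),-100*np.cos(.4))).items(): print(n,(M@np.array(p)+t).round(1))
E
```

```text
ball [460.7   9.2 114.4]
button [564.3 180.6 134.5]
pivot [550.6 114.5 131.6]
yaw tube -0.2940828278719056 [array([661.81527771, 312.35695365, 115.        ]), array([553.22797244, -46.17716031, 115.        ])]
[564.62359814 181.34259053 137.        ] [461.95123426  10.7679145  115.        ]
yaw -0.3047441507421527 origin [600.21986499 102.20776413] res [[ 2.6  2.5]
 [-3.4 -4. ]
 [ 0.8  1.5]]
button [567.2 183.9]
pivot [552.5 117.2]
press [487.7  41. ]
```

```bash
python3 -m creep '0.027 0.021 0 0 0 0.044 0;0.027 0.021 0 0 0 0.044 0;0.027 0.021 0 0 0 0.044 0;0.027 0.021 0 0 0 0.044 0;0.027 0.021 0 0 0 0.044 0;0.027 0.021 0 0 0 0.044 0;0.027 0.021 0 0 0 0.044 0;0.027 0.021 0 0 0 0.044 0'
python3 -m creep '0.027 0.021 0 0 0 0.044 0;0.027 0.021 0 0 0 0.044 0;0.005 0.037 0 0 0 0.044 0;0.005 0.037 0 0 0 0.044 0;0.005 0.037 0 0 0 0.044 0;0.005 0.037 0 0 0 0.044 0;0.005 0.037 0 0 0 0.044 0;0.005 0.037 0 0 0 0.044 0'
```

```text
time: 0.77
tool_pos: [345.3, -339.7, 292.0]
tcp_rot: [-3.141, 0.0, 0.601]
contact_force: [0.8, -0.2, 0.7]
grip_width: 43.1
finger_force: 0.0
time: 1.43
tool_pos: [428.0, -75.3, 292.0]
tcp_rot: [-3.141, 0.0, 0.953]
contact_force: [1.2, -0.0, 0.9]
grip_width: 0.5
finger_force: 0.0
```

Remaining move to staging: (+18, +147), turn +0.167. Then a wrist picture for a closer look.

```bash
python3 -m creep '0.0045 0.037 0 0 0 0.042 0;0.0045 0.037 0 0 0 0.042 0;0.0045 0.037 0 0 0 0.042 0;0.0045 0.036 0 0 0 0.042 0;0 0 0 0 0 0 0;0 0 0 0 0 0 0'
python3 - <<'E'
from h import *
w=viewer.camera_info("wrist"); print(w, readout.get_obs()['tool_pos'])
im=viewer.capture("wrist")[:,:,::-1]; cv2.imwrite("pics/w1.png",cv2.resize(im,(768,576),interpolation=2))
E
```

```text
time: 1.93
tool_pos: [446.0, 71.6, 291.9]
tcp_rot: [-3.141, 0.0, 1.123]
contact_force: [0.1, -0.5, -0.6]
grip_width: 0.2
finger_force: 0.0
{'fx': 297.3186396354542, 'fy': 297.3186396354542, 'cx': 261.7135262676032, 'cy': 190.14236158042013, 'origin': array([482.20463898, 145.62854721, 384.73662078]), 'rotation': array([-3.08171974e-01,  8.62658096e-05, -4.46556177e-01])} [445.99101155  71.64975732 291.88991808]
```

View pics/w1.png

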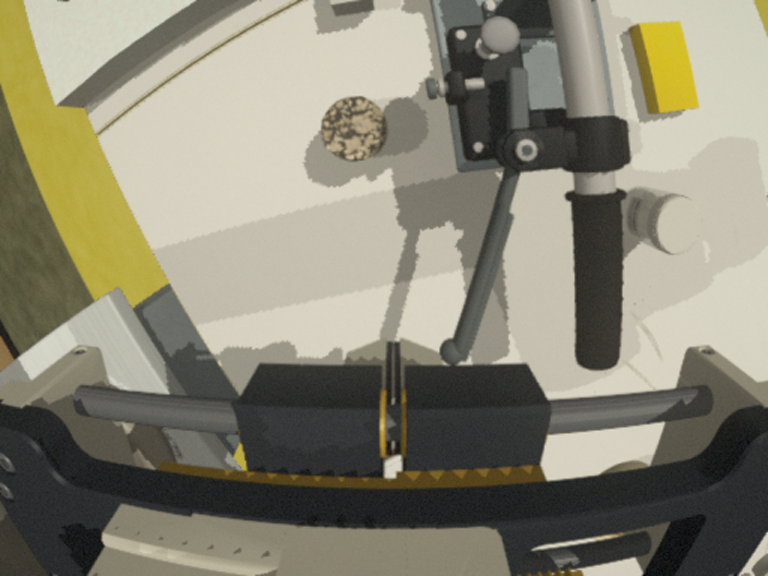

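The wrist view (1.5×) shows the ball at (455,350), the pivot screw at (526,149), the button at (500,34) and the shut fingers around (393,345..470). I'll check the finger geometry and refine the positions from these.

```bash
python3 - <<'E'
from h import *
w={'fx': 297.3186, 'fy': 297.3186, 'cx': 261.7135, 'cy': 190.1424, 'origin': np.array([482.2046, 145.6285, 384.7366]), 'rotation': np.array([-.308172,8.6e-5,-.446556])}
for n,u,v,z in [("ball",455,350,115),("pivot",526,149,131.6),("button",500,34,137)]: print(n,onz(w,u/1.5,v/1.5,z,True).round(1))
M=R.from_euler('xyz',w['rotation']).as_matrix();ya=np.array([np.sin(1.123),-np.cos(1.123),0]);xa=np.array([np.cos(1.123),np.sin(1.123),0])
for s in(-19,0,19):
  for x in(-9.5,9.5):
   for z in(0,66):
    p=np.array([446,71.6,291.9-z])+s*ya+x*xa-w['origin'];c=M.T@p;c=np.array([c[0],-c[1],-c[2]]);th=np.arctan2(np.hypot(c[0],c[1]),c[2]);q=c[:2]/np.hypot(c[0],c[1])*th*297.32+[261.7,190.1]
    print(s,x,z,(q*1.5).round(0))
E
```

```text
ball [463.3   8.6 115. ]
pivot [552.1 114.  131.6]
button [565.  180.7 137. ]
-19 -9.5 0 [323. 494.]
-19 -9.5 66 [345. 381.]
-19 9.5 0 [317. 443.]
-19 9.5 66 [342. 339.]
0 -9.5 0 [390. 496.]
0 -9.5 66 [391. 382.]
0 9.5 0 [390. 445.]
0 9.5 66 [391. 340.]
19 -9.5 0 [457. 494.]
19 -9.5 66 [437. 381.]
19 9.5 0 [463. 443.]
19 9.5 66 [439. 339.]
```

```bash
python3 -m creep '0 0 -0.033 0 0 0 0;0 0 -0.033 0 0 0 0;0 0 -0.034 0 0 0 0;0 0 -0.034 0 0 0 0;0.008 -0.007 0 0 0 0 0;0.008 -0.007 0 0 0 0 0;0 0 0 0 0 0 0;0 0 0 0 0 0 0'
python3 - <<'E'
from h import *
a=viewer.capture("scene")[:,:,::-1][140:290,200:400]; b=viewer.capture("top")[:,:,::-1][160:310,190:390]
cv2.imwrite("pics/d1.png",cv2.resize(np.vstack([a,b]),None,fx=2,fy=2,interpolation=2))
E
```

```text
time: 2.65
tool_pos: [464.3, 54.7, 160.2]
tcp_rot: [3.138, -0.002, 1.117]
contact_force: [0.1, 0.6, 1.0]
grip_width: 0.3
finger_force: 0.0
```

View pics/d1.png

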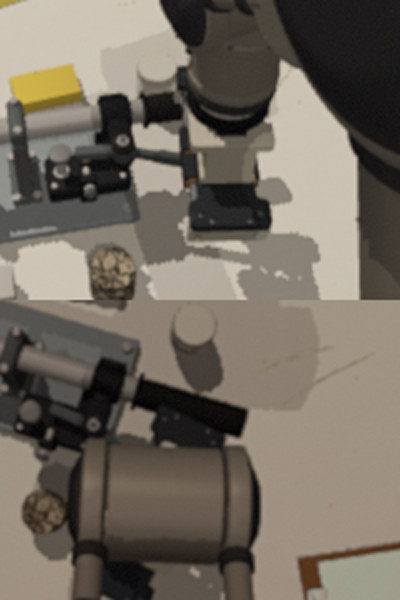

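The hand hides the fingers in both views, so from here I approach by force.

```bash
python3 -m creep '0 0 0 0 0 0 0;0 0 0 0 0 0 0;0 0 0 0 0 0 0'; python3 -m creep '0.002 -0.0015 0 0 0 0 0;0.002 -0.0015 0 0 0 0 0;0 0 0 0 0 0 0;0 0 0 0 0 0 0';python3 -m creep '0.002 -0.0015 0 0 0 0 0;0.002 -0.0015 0 0 0 0 0;0 0 0 0 0 0 0;0 0 0 0 0 0 0'
```

```text
time: 3.0
tool_pos: [462.3, 56.1, 158.8]
tcp_rot: [3.141, -0.0, 1.119]
contact_force: [-1.0, -0.2, -0.4]
grip_width: 0.6
finger_force: 0.0
time: 3.33
tool_pos: [466.4, 52.8, 158.2]
tcp_rot: [3.142, 0.0, 1.119]
contact_force: [0.1, 0.2, -0.2]
grip_width: 0.4
finger_force: 0.0
time: 3.67
tool_pos: [470.0, 49.9, 158.0]
tcp_rot: [-3.141, 0.0, 1.119]
contact_force: [-1.9, 0.7, -0.0]
grip_width: 0.4
finger_force: 1.0
```

```bash
python3 -m creep '0.0027 -0.0018 0 0 0 0 0;0.0027 -0.0018 0 0 0 0 0;0.0027 -0.0018 0 0 0 0 0;0.0027 -0.0018 0 0 0 0 0;0.0027 -0.0018 0 0 0 0 0;0.0027 -0.0018 0 0 0 0 0;0.0027 -0.0018 0 0 0 0 0;0.0027 -0.0018 0 0 0 0 0'
python3 -m creep '0 0 0 0 0 0 0;0 0 0 0 0 0 0;0.0018 -0.0008 0 0 0 0 0;0 0 0 0 0 0 0;0 0 0 0 0 0 0'
python3 -m creep '0.0018 -0.0008 0 0 0 0 0;0 0 0 0 0 0 0;0 0 0 0 0 0 0'
python3 -m creep '0.0018 -0.0008 0 0 0 0 0;0 0 0 0 0 0 0;0 0 0 0 0 0 0'
```

```text
time: 4.33
tool_pos: [492.2, 35.6, 158.1]
tcp_rot: [-3.142, -0.001, 1.119]
contact_force: [-3.0, 3.5, -1.4]
grip_width: 0.4
finger_force: 1.9
time: 4.75
tool_pos: [493.7, 34.8, 158.2]
tcp_rot: [3.142, -0.0, 1.119]
contact_force: [-3.1, 2.1, -1.6]
grip_width: 0.4
finger_force: 1.7
time: 5.0
tool_pos: [495.6, 33.9, 158.3]
tcp_rot: [3.141, -0.0, 1.119]
contact_force: [-2.8, 2.9, -1.3]
grip_width: 0.2
finger_force: 1.8
time: 5.25
tool_pos: [496.9, 33.3, 158.2]
tcp_rot: [-3.141, 0.0, 1.119]
contact_force: [-3.8, 4.0, -1.1]
grip_width: 0.4
finger_force: 2.9
```

```bash
for i in 1; do python3 -m creep '0.0012 -0.0005 0 0 0 0 0;0 0 0 0 0 0 0;0 0 0 0 0 0 0'; done
python3 -m creep '0.0012 -0.0005 0 0 0 0 0;0 0 0 0 0 0 0;0 0 0 0 0 0 0'
python3 -m creep '0.0012 -0.0005 0 0 0 0 0;0 0 0 0 0 0 0;0 0 0 0 0 0 0'
```

```text
time: 5.5
tool_pos: [497.5, 33.1, 158.2]
tcp_rot: [-3.139, 0.0, 1.119]
contact_force: [-6.2, 6.2, 0.8]
grip_width: 0.3
finger_force: 4.1
time: 5.75
tool_pos: [498.1, 32.9, 158.1]
tcp_rot: [-3.137, 0.001, 1.119]
contact_force: [-9.4, 7.7, 2.3]
grip_width: 0.3
finger_force: 5.6
time: 6.0
tool_pos: [498.6, 32.7, 158.0]
tcp_rot: [-3.136, 0.001, 1.119]
contact_force: [-11.0, 8.3, 5.4]
grip_width: 0.4
finger_force: 7.1
```

```bash
python3 -m creep '0 0 0 0 0 0 0;0 0 0 0 0 0 0;0 0 0 0 0 0 0;0 0 0 0 0 0 0;0 0 0 0 0 0 0;0 0 0 0 0 0 0;0 0 0 0 0 0 0;0 0 0 0 0 0 0'
python3 -m creep '0 0 0 0 0 0 0;0 0 0 0 0 0 0;0 0 0 0 0 0 0;0 0 0 0 0 0 0;0 0 0 0 0 0 0;0 0 0 0 0 0 0;0 0 0 0 0 0 0;0 0 0 0 0 0 0'
```

```text
time: 6.67
tool_pos: [498.6, 32.7, 158.0]
tcp_rot: [-3.136, 0.001, 1.119]
contact_force: [-11.5, 8.0, 5.4]
grip_width: 0.6
finger_force: 7.1
time: 7.33
tool_pos: [498.6, 32.7, 158.0]
tcp_rot: [-3.136, 0.001, 1.119]
contact_force: [-12.0, 9.0, 4.9]
grip_width: 0.3
finger_force: 7.1
```

```bash
python3 -m creep '-0.006 0.004 0 0 0 0 0;-0.01 0.007 0 0 0 0 0;-0.015 0.01 0 0 0 0 0;-0.015 0.01 0 0 0 0 0;0 0 0.01 0 0 0 0;0 0 0.03 0 0 0 0;0 0 0.03 0 0 0 0;0 0 0.03 0 0 0 0'
python3 -m creep '0 0 0.03 0 0 0 0;0 0 0 0 0 0 0;0 0 0 0 0 0 0;0 0 0 0 0 0 0;0 0 0 0 0 0 0;0 0 0 0 0 0 0;0 0 0 0 0 0 0;0 0 0 0 0 0 0'
python3 - <<'E'
from h import *
print(viewer.camera_info("wrist"))
im=viewer.capture("wrist")[:,:,::-1]; cv2.imwrite("pics/w2.png",cv2.resize(im,(768,576),interpolation=2))
E
```

```text
time: 8.0
tool_pos: [455.7, 62.2, 260.2]
tcp_rot: [3.138, -0.0, 1.119]
contact_force: [0.3, 0.2, 0.6]
grip_width: 0.4
finger_force: 0.0
time: 8.67
tool_pos: [454.8, 62.6, 287.6]
tcp_rot: [-3.141, 0.001, 1.119]
contact_force: [-0.6, 0.0, -0.2]
grip_width: 0.1
finger_force: 0.0
{'fx': 297.3186396354542, 'fy': 297.3186396354542, 'cx': 261.7135262676032, 'cy': 190.14236158042013, 'origin': array([491.34883829, 136.40152481, 380.42242779]), 'rotation': array([-0.30830513,  0.00048658, -0.45070038])}
```

View pics/w2.png

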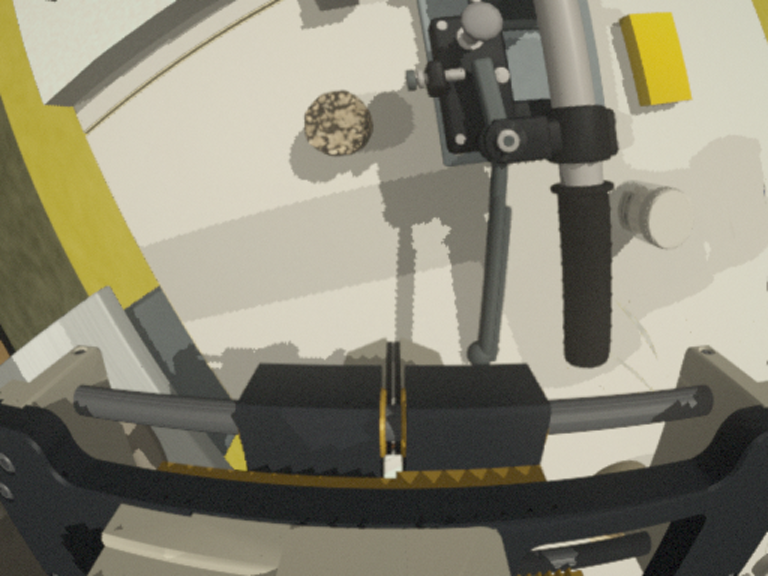

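The lever stays held in, with the ball now at (483,353), and the button cap is up at (482,21). Next I move over the button at about (565,181).

```bash
python3 - <<'E'
from h import *
w={'fx': 297.3186, 'fy': 297.3186, 'cx': 261.7135, 'cy': 190.1424, 'origin': np.array([491.349,136.4015,380.4224]), 'rotation': np.array([-.308305,4.9e-4,-.4507])}
for n,u,v,z in [("ball",483,353,115),("pivot",508,140,131.6),("button",482,21,143.5)]: print(n,onz(w,u/1.5,v/1.5,z,True).round(1))
E
python3 -m creep '0.022 0.0237 0 0 0 0 0;0.022 0.0237 0 0 0 0 0;0.022 0.0237 0 0 0 0 0;0.022 0.0237 0 0 0 0 0;0.022 0.0237 0 0 0 0 0;0 0 -0.03 0 0 0 0;0 0 -0.03 0 0 0 0;0 0 0 0 0 0 0'
python3 -m creep '0 0 0 0 0 0 0;0 0 0 0 0 0 0;0 0 0 0 0 0 0'
```

```text
ball [488.3  -9.1 115. ]
pivot [552.1 113.8 131.6]
button [564.8 179.9 143.5]
time: 9.38
tool_pos: [562.4, 181.1, 221.9]
tcp_rot: [-3.133, 0.007, 1.12]
contact_force: [-1.3, 0.3, -0.5]
grip_width: 0.7
finger_force: 0.0
time: 9.63
tool_pos: [565.7, 181.0, 230.4]
tcp_rot: [3.139, -0.002, 1.118]
contact_force: [0.7, 0.9, 0.0]
grip_width: 0.5
finger_force: 0.0
```

```bash
python3 -m creep '0 0 -0.008 0 0 0 0;0 0 -0.008 0 0 0 0;0 0 -0.002 0 0 0 0;0 0 -0.002 0 0 0 0;0 0 -0.002 0 0 0 0;0 0 0 0 0 0 0'
python3 -m creep '0 0 -0.002 0 0 0 0;0 0 -0.001 0 0 0 0;0 0 0 0 0 0 0;0 0 0 0 0 0 0'
```

```text
time: 10.13
tool_pos: [564.5, 180.9, 206.4]
tcp_rot: [-3.141, 0.001, 1.119]
contact_force: [-2.1, -0.8, 2.1]
grip_width: 0.3
finger_force: 1.2
time: 10.47
tool_pos: [565.0, 181.1, 203.2]
tcp_rot: [3.141, -0.0, 1.119]
contact_force: [-0.1, 0.7, 0.8]
grip_width: 0.5
finger_force: 0.0
```

```bash
python3 -m creep '0 0 -0.001 0 0 0 0;0 0 -0.001 0 0 0 0;0 0 0 0 0 0 0;0 0 0 0 0 0 0;0 0 0 0 0 0 0'
python3 -m creep '0 0 -0.001 0 0 0 0;0 0 0 0 0 0 0;0 0 0 0 0 0 0'
```

```text
time: 10.88
tool_pos: [565.0, 181.1, 201.5]
tcp_rot: [3.141, -0.0, 1.119]
contact_force: [-0.7, 0.1, 4.6]
grip_width: 0.5
finger_force: 2.4
time: 11.13
tool_pos: [565.0, 181.1, 200.4]
tcp_rot: [3.141, -0.0, 1.119]
contact_force: [-0.5, -0.8, 4.5]
grip_width: 0.3
finger_force: 2.6
```

```bash
python3 -m creep '0 0 0 0 0 0 0;0 0 0.01 0 0 0 0;0 0 0.03 0 0 0 0;0 0 0.03 0 0 0 0;0 0 0.02 0 0 0 0;-0.022 -0.024 0 0 0 0 0;-0.022 -0.024 0 0 0 0 0;-0.022 -0.024 0 0 0 0 0'
python3 -m creep '-0.022 -0.024 0 0 0 0 0;-0.022 -0.024 0 0 0 0 0;0 0 0 0 0 0 0;0 0 0 0 0 0 0;0 0 0 0 0 0 0;0 0 0 0 0 0 0;0 0 0 0 0 0 0'
python3 - <<'E'
from h import *
im=viewer.capture("wrist")[:,:,::-1]; cv2.imwrite("pics/w3.png",cv2.resize(im,(768,576),interpolation=2))
E
```

```text
time: 11.8
tool_pos: [497.9, 108.6, 290.4]
tcp_rot: [3.141, 0.0, 1.12]
contact_force: [0.2, -0.7, 0.3]
grip_width: 0.4
finger_force: 0.0
time: 12.38
tool_pos: [455.5, 61.7, 290.1]
tcp_rot: [-3.142, -0.0, 1.12]
contact_force: [0.5, -0.0, -0.5]
grip_width: 0.4
finger_force: 0.0
```

View pics/w3.png

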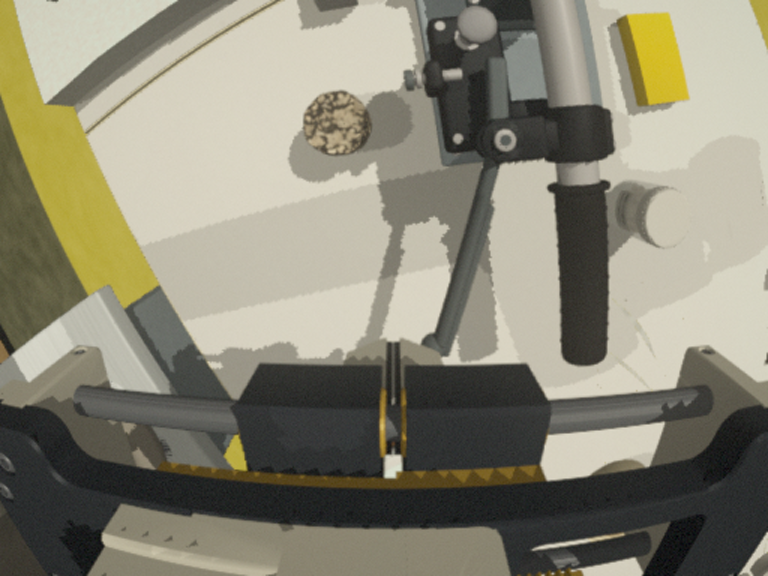

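The lever is fully out again with its ball at (435,342), the button at (476,26) is down, the bystanders haven't moved, and the hand is clear.

```bash
python3 -c "
from plant import order
print(order.close_job())"
```

```text
the job is handed in; nothing more can be done
None
```

The brake check is done and handed in: I held the lever against its stop for over a second, the catch held it in, and the release button sprang it fully out; the last picture shows everything clear and in place, though the hand-in returned no verdict.

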